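Bring the feeler of a bearing bore gauge into the ring through its L-shaped gate

TASK

On the cream bore gauge, gently push the red knob through the L-shaped slot with the fingertips: along the long leg to the corner, so that the feeler enters the bearing ring standing on the gauge, then round the corner and along the short leg fully home to its end, so that the feeler comes up to the bore. Only push the knob, never squeeze it or pull it up, and leave the loose rings, plug gauge, loupe and screwdriver round about where they are.

Things in the scene. Friction and masses are not known exactly. Their poses are not given: they have to be found in the camera images.
- gauge: Fixed bore gauge: cream base 160 x 255 x 30 mm under an aluminium gate plate. Origin on the table. x: along the slot's short leg (roughly away from the robot); y: along the long leg, towards the upright ring; z up. Plate: x -60..50, y -75..70 mm, upper face 72 mm above the table, L-shaped slot 14 mm wide right through it. Only the knob, the ring and the dial stand above the plate
- run (a joint): Travel of the knob along the long leg, along the gauge's +y, in m: about 0 at the start of the long leg, 0.075 in line with the middle of the short leg; up to 0.002 more when pressed against the slot's end wall. Starts between 0 and 0.025. Slides with about 2 N of friction and stays where it is left
- cross (a joint): Travel of the knob along the short leg, along the gauge's +x, in m: 0 on the centre line of the long leg, 0.032 with the pin against the end of the short leg. The pin is 10 mm in a 14 mm slot, so it has 2 mm play to each side. About 2 N of friction; stays where it is left. Both slot ends are hard stops
- lift (a joint): How far the red knob is pulled up on its pin, in m: 0 when down. A spring holds it down (about 4 N to start, 0.6 N more per mm). It should stay down
- knob_mid (a point): Middle of the red plastic knob, an upright round knob 22 mm in diameter, 46 mm high, from 82 to 128 mm above the table; this point is on its axis 105 mm above the table. Below it the steel pin, 10 mm thick, goes down through the slot
- slot_corner (a point): Where the centre lines of the two legs of the slot meet, on the plate's upper face (72 mm above the table)
- slot_end (a point): Centre line of the short leg, 30 mm from the corner, on the plate's upper face: the knob's axis is 0 to 2 mm past it when fully home
- bore (a point): Centre of the steel bearing ring fixed upright at the gauge's +y end: 90 mm outside, 70 mm bore, 24 mm wide along y, its top 122 mm above the table
- dial (a point): Centre of the gauge's fixed round dial indicator, 54 mm across, facing the gauge's -x, 16 mm thick, its top 105 mm above the table
- ring_a_mid (a point): Loose steel bearing ring lying flat in front of the gauge, 60 mm outside, 22 mm high; point at its centre. Bystander
- ring_b_mid (a point): Loose steel bearing ring lying flat in front of the gauge, 52 mm outside, 18 mm high; point at its centre. Bystander
- ring_c_mid (a point): Loose steel bearing ring lying flat to the left, 66 mm outside, 26 mm high; point at its centre. Bystander
- plug: Loose brass plug gauge standing upright behind the gauge, 32 mm in diameter, 76 mm high; origin at the centre of its underside. Bystander
- loupe: Loose orange eye loupe behind the gauge, 46 mm in diameter, 38 mm high; origin at the centre of its underside. Bystander
- driver: Loose screwdriver, yellow handle, about 200 mm long, lying on the table to the right. Bystander

How it is judged:
By the outcome, as a careful person would: the job done as asked, in the order asked, and still so for the second after the job is handed in, with the robot touching nothing.
It also fails if it takes over 45 s, if anything falls off the work surface, if the arm or the gripper's body presses on something with over 40 N, if the wrist force passes 120 N, or if a joint passes its speed limit or range.

ROBOT

A 6-joint arm with a two-finger parallel gripper is mounted at the origin on the work surface. World frame = base frame: x ahead of the robot, y to its left, z up, the work surface at z = 0. Lengths are in mm, angles in degrees, forces in N, time in s.
With the tool pointing down it reaches from about 300 to 850 mm from the base axis. Payload 4.2 kg.
Tool frame: the origin (TCP) lies on the centre line of the jaws, within the pads' length; the fingertips stand 11 mm ahead of it and the grasp point (between the pads) lies 8 mm behind it; z points along the fingers, y is the direction in which the jaws open and shut (so a half turn about z gives the same grasp; the last joint's range is limited). The gripper opens to 91 mm and grips with 3 to 60 N. Pads are 32 mm wide; open, the fingers measure 118 mm over their backs; the gripper's body (76 mm by 178 mm) begins 60 mm behind the grasp point.
Start: joints at [63.255, 18.312, 89.639, -0, 72.044, -1.146], TCP at [248.451, 518.569, 224.976] pointing down, gripper open.
Joint ranges: [-177.97, 177.97], [-48.28, 115.42], [12.27, 149.76], [-77.06, 257.06], [2.81, 150.46], [-146.56, 146.56]. Speed limits (degrees/s): [147.25, 147.25, 180, 180, 180, 180].

INTERFACE

Orientations are given as [roll, pitch, yaw] about the fixed x, y, z axes, in that order (R = Rz(yaw) Ry(pitch) Rx(roll)).
In Python, from workcell import env, grab_frame gives the robot as it stands. The module is installed in compiled form; this text tells all that it offers.
- The arm moves only by the tool arm_command, never from a script. Its argument "series" is one flat list of numbers, 6 for each row, row after row: the shift along the world's x, y, z each as a share of 400 mm, from -1 to 1, then the turn, a rotation vector about the world's x, y, z each as a share of 45 degrees, from -1 to 1. A call has 1 to 20 rows; each row shifts and turns the commanded pose from where the row before left it; what a row does not reach is not made up. A row lasts 1/12 s, in which the tool goes at most 41.7 mm and 7.16 degrees, less where a joint would pass 70% of its speed; a pose out of reach is approached as far as the arm can. A call with a number of a shift or a turn outside -1 to 1 is refused whole. A call with a gripper value outside its range is refused whole. "hand" is the opening, from 0 (shut) to 1 (fully open), set as the call begins (left out, the last holds). The fingers move at their own pace and stop on an object; "newtons" is the grip in N (left out, the last holds). Time passes only in rows, so rows that do not move let the fingers close. It gives the time, the measured TCP pose, the force and the opening at its end, in the units of the state.
- env.state(): the state, without advancing time (a new reading comes with each control period).
- grab_frame(name): name is "scene" or "top"; returns a dict with "frame" (480x640x3 uint8, red, green, blue), "intrinsics" (3x3 intrinsics, pixels), "k1" (the pictures are not rectified: a ray, as slopes to the right and down, at radius r is drawn at 1 + k1 r^2 times it, then the intrinsics apply), "R" (3x3) and "t" (3): a world point X has camera coordinates R X + t. Camera axes: x right, y down, z forward; pixel columns grow to the right and rows downward; lengths in mm; the calibration is good to about 2 mm. A picture is of the moment at which its call begins. There is no depth.
- env.job_done(): hands the job in, once; it reports no verdict.
The state is a dict: "time_s": time; "qpos": joint angles; "qvel": joint speeds; "effort": joint torques, N m; "ee_pos": TCP position; "ee_rot": TCP orientation; "force": force on the tool from outside, world axes, zero at the start; "torque": the same for the moment, N m; "gripper_width": finger opening in mm.
Only numpy, scipy, OpenCV 4.12 (cv2) and the standard library are available. Lean on these libraries where they do the work, as an engineer would, in place of code of your own. Each camera call takes 0.05 s, during which the arm holds its last target.

## Working session

There is one attempt and no reset: what is moved stays moved. The work goes in short steps, Python scripts to look and compute and a tool call to move; the robot and the scene stay as the last step left them, time stands still between calls to the robot, and variables do not carry over. Pictures are saved under pics/ and viewed, and the job is handed in when it is done.

Besides the shell and the picture viewer there is one more tool, called after ">>>" as name(argument=value, ...) on one line, values as JSON. arm_command: Moves the arm, as the interface text tells. Shift numbers are shares of 400 mm and turn numbers shares of 45 degrees, none past 1 either way. Its arguments: {"type":"object","properties":{"series":{"type":"array"},"hand":{"type":"number"},"newtons":{"type":"number"}},"required":["series"]}

```bash
mkdir -p pics
cat > h.py <<'E'
import numpy as np, cv2
from workcell import env, grab_frame
def ray(f,u,v):
    K=np.array(f["intrinsics"],float);k=f["k1"]
    d=np.array([(u-K[0,2])/K[0,0],(v-K[1,2])/K[1,1]])
    p=d.copy()
    for _ in range(30): p=d/(1+k*(p@p))
    R=np.array(f["R"]);t=np.array(f["t"])
    return -R.T@t, R.T@np.array([p[0],p[1],1.])
def plane(f,u,v,z):
    c,d=ray(f,u,v); return c+d*(z-c[2])/d[2]
def proj(f,X):
    R=np.array(f["R"]);t=np.array(f["t"]);K=np.array(f["intrinsics"])
    c=R@np.array(X,float)+t;p=c[:2]/c[2];p=p*(1+f["k1"]*(p@p))
    return [K[0,0]*p[0]+K[0,2],K[1,1]*p[1]+K[1,2]]
def tri(f,a,g,b):
    c1,d1=ray(f,*a);c2,d2=ray(g,*b)
    d1/=np.linalg.norm(d1);d2/=np.linalg.norm(d2)
    s=np.linalg.lstsq(np.stack([d1,-d2],1),c2-c1,rcond=None)[0]
    p=c1+s[0]*d1;q=c2+s[1]*d2
    return (p+q)/2,np.linalg.norm(p-q)
def save(f,n): cv2.imwrite("pics/"+n+".png",f["frame"][:,:,::-1])
def red(f):
    h=cv2.cvtColor(f["frame"],cv2.COLOR_RGB2HSV)
    m=(((h[...,0]<6)|(h[...,0]>174))&(h[...,1]>150)&(h[...,2]>60)).astype(np.uint8)
    n,l,s,c=cv2.connectedComponentsWithStats(m)
    return m,[(s[i].tolist(),c[i].round(1).tolist()) for i in range(1,n) if s[i][4]>30]
E
python3 - <<'E'
from h import *
for n in("scene","top"):
    f=grab_frame(n);save(f,n+"0");print(n,np.array(f["R"]).round(3).tolist(),f["t"],f["k1"],red(f)[1])
s=env.state();print(s)
E
```

```text
scene [[-0.653, 0.758, -0.015], [0.62, 0.523, -0.585], [-0.436, -0.391, -0.811]] [ 383.71160675 -294.2821628  1285.23857707] -0.09014869428128723 [([304, 208, 11, 23, 207], [309.5, 218.9])]
top [[-0.028, -1.0, 0.005], [-0.996, 0.028, -0.081], [0.081, -0.007, -0.997]] [ -16.25863783  585.30259214 1415.88807645] -0.041910840036928465 [([323, 242, 9, 8, 56], [326.6, 245.8])]
{'time_s': 0.1, 'qpos': array([ 6.32539571e+01,  1.83454340e+01,  8.96988362e+01, -8.16194941e-04,
        7.20417995e+01, -1.14757464e+00]), 'qvel': array([ 0.05210978, -0.06981694, -0.08874779, -0.06702594, -0.00968227,
        0.01123427]), 'effort': array([ 1.06596847e-04, -4.13334811e+01, -2.32510543e+01,  7.30505283e-02,
        4.22701507e-02, -6.68550092e-05]), 'ee_pos': array([248.26408096, 518.17524884, 224.23375791]), 'ee_rot': array([-1.79913932e+02, -9.47875075e-04,  1.54401783e+02]), 'force': array([0.07084994, 0.01523124, 0.49319663]), 'torque': array([-0.03889186,  0.0467665 , -0.02709184]), 'gripper_width': 91.16954640666842}
```

View pics/scene0.png

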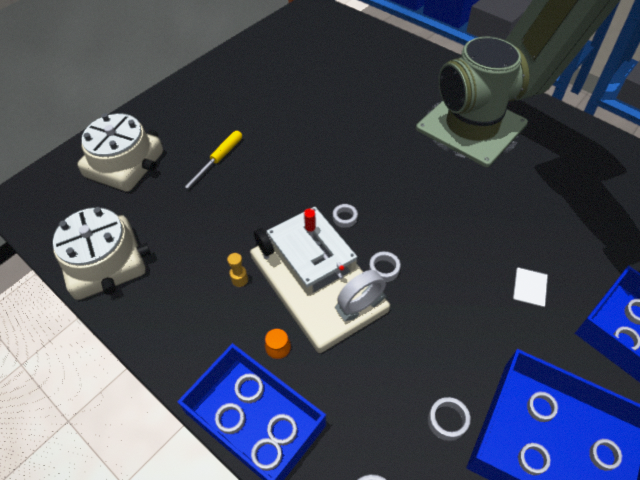

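View pics/top0.png

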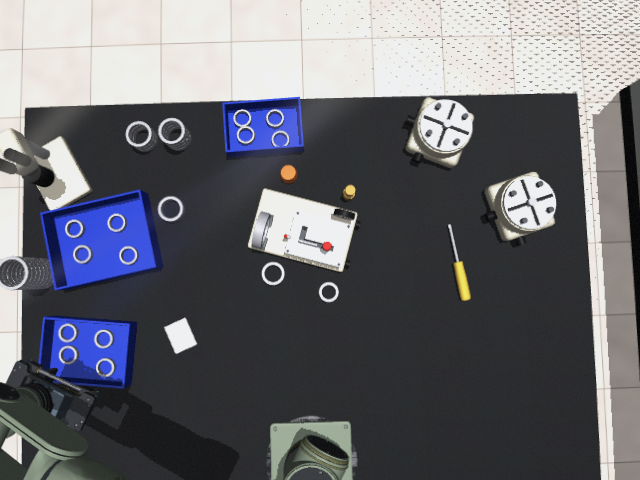

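Both views show the gauge: the red knob is at scene (309,219) and top (327,246). The ring is at the left end in the top view. I'll zoom in to measure it.

Run:
```python
from h import *
f=grab_frame("top");cv2.imwrite("pics/topz.png",cv2.resize(f["frame"][180:280,240:370,::-1],None,fx=6,fy=6,interpolation=cv2.INTER_CUBIC))
f=grab_frame("scene");cv2.imwrite("pics/scz.png",cv2.resize(f["frame"][195:355,240:400,::-1],None,fx=3.75,fy=3.75,interpolation=cv2.INTER_CUBIC))
```

```text
(no output)
```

View pics/topz.png

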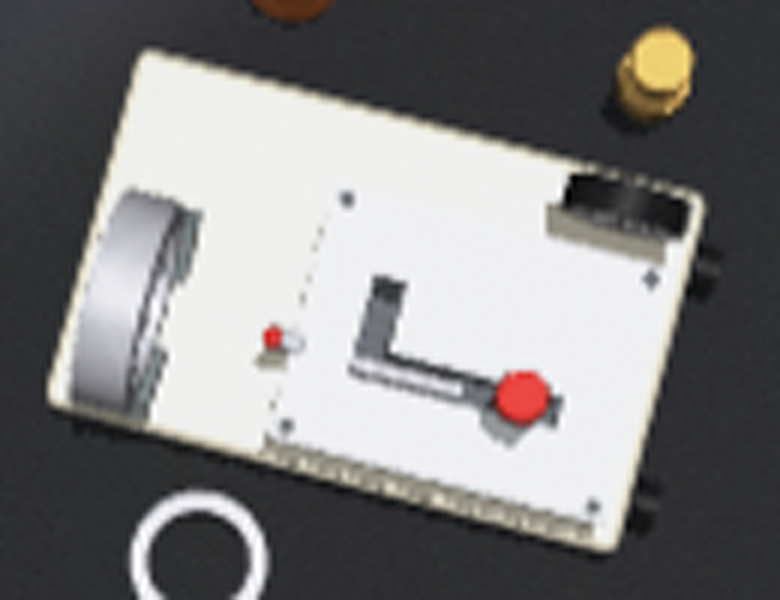

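View pics/scz.png

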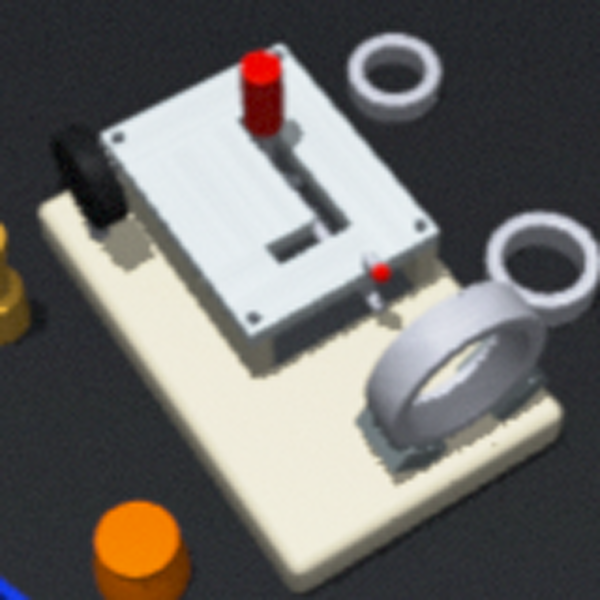

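Run:
```python
from h import *
f=grab_frame("top");g=grab_frame("scene")
T=lambda x,y,z:plane(f,240+(x+.5)/6-.5,180+(y+.5)/6-.5,z)
S=lambda x,y,z:plane(g,240+(x+.5)/3.75-.5,195+(y+.5)/3.75-.5,z)
B=[T(145,50,30),T(703,195,30),T(612,550,30),T(52,403,30)]
B=np.array(B);print(B.round(1), [np.linalg.norm(B[i]-B[(i+1)%4]).round(1) for i in range(4)])
ang=lambda d:np.degrees(np.arctan2(d[1],d[0])).round(2)
print("yaws of +y",ang(B[0]-B[1]),ang(B[3]-B[2]),"of +x",ang(B[0]-B[3]),ang(B[1]-B[2]))
sc=[T(347,199,72),T(651,279,72),T(593,507,72),T(287,426,72)]
ss=[S(252,317,72),S(118,138,72),S(281,55,72),S(420,226,72)]
sc=np.array(sc);ss=np.array(ss)
print("screws",sc.round(1),ss.round(1));
for s in(sc,ss):print(ang(s[0]-s[1]),ang(s[3]-s[2]),ang(s[0]-s[3]),ang(s[1]-s[2]),s.mean(0))
print("knob top",T(522,397,128),S(262,65,128))
print("corner",T(372,361,72),"short end",T(390,280,72), S(283,250,72),"long end",T(355,362,72),S(340,228,72))
```

```text
[[ 705.3  103.1   30. ]
 [ 635.8 -135.4   30. ]
 [ 484.7  -91.5   30. ]
 [ 554.   145.9   30. ]] [np.float64(248.4), np.float64(157.3), np.float64(247.3), np.float64(157.2)]
yaws of +y 73.75 73.72 of +x -15.8 -16.2
screws [[ 633.2   16.4   72. ]
 [ 596.3 -109.2   72. ]
 [ 502.2  -82.1   72. ]
 [ 539.2   43.7   72. ]] [[ 631.    14.4   72. ]
 [ 594.1 -110.1   72. ]
 [ 498.2  -82.1   72. ]
 [ 537.1   43.    72. ]]
73.6 73.58 -16.17 -16.06 [567.735146   -32.81860177  72.        ]
73.51 72.74 -16.92 -16.28 [565.08548139 -33.7280689   72.        ]
knob top [545.36158669 -52.80311313 128.        ] [543.51735112 -53.85601562 128.        ]
corner [565.27958542   7.74290616  72.        ] short end [598.84241604  -0.61214704  72.        ] [5.91870745e+02 3.22063649e-01 7.20000000e+01] long end [565.05862394  14.809843    72.        ] [563.6262867   13.34305298  72.        ]
```

Gauge yaw is about -16.3° (+x = (0.960,-0.281), +y = (0.281,0.960)). The knob is at about (544.4,-53.3) with run ≈ 11. Next I move, with the jaws shut, to above the -y side of the knob.

>>> arm_command(hand=0, newtons=10, series=[0.0354,-0.0768,0,0,0,0.0103,0.0354,-0.0768,0,0,0,0.0103,0.0354,-0.0768,0,0,0,0.0103,0.0354,-0.0768,0,0,0,0.0103,0.0354,-0.0768,0,0,0,0.0103,0.0354,-0.0768,0,0,0,0.0103,0.0354,-0.0768,0,0,0,0.0103,0.0354,-0.0768,0,0,0,0.0103,0.0354,-0.0768,0,0,0,0.0103,0.0354,-0.0768,0,0,0,0.0103,0.0354,-0.0768,0,0,0,0.0103,0.0354,-0.0768,0,0,0,0.0103,0.0354,-0.0768,0,0,0,0.0103,0.0354,-0.0768,0,0,0,0.0103,0.0354,-0.0768,0,0,0,0.0103,0.0354,-0.0768,0,0,0,0.0103,0.0354,-0.0768,0,0,0,0.0103,0.0354,-0.0768,0,0,0,0.0103,0.0354,-0.0768,0,0,0,0.0103,0.0354,-0.0768,0,0,0,0.0103])

```text
time_s: 1.97
ee_pos: [532.0, -97.5, 225.0]
ee_rot: [180.0, 0.0, 163.7]
force: [0.7, 0.5, 1.4]
gripper_width: 0.1
```

>>> arm_command(series=[0,0,0,0,0,0,0,0,0,0,0,0,0,0,0,0,0,0,0,0,0,0,0,0])

```text
time_s: 2.3
ee_pos: [531.1, -94.8, 225.0]
ee_rot: [180.0, -0.0, 163.7]
force: [-0.6, -0.1, 0.1]
gripper_width: 0.3
```

>>> arm_command(series=[0,0,-0.051,0,0,0,0,0,-0.051,0,0,0,0,0,-0.051,0,0,0,0,0,-0.051,0,0,0,0,0,-0.051,0,0,0,0,0,-0.051,0,0,0,0,0,0,0,0,0,0,0,0,0,0,0,0,0,0,0,0,0])

```text
time_s: 3.05
ee_pos: [532.4, -95.3, 103.9]
ee_rot: [180.0, 0.1, 163.7]
force: [0.2, -0.9, 0.2]
gripper_width: 0.6
```

Run:
```python
from h import *
f=grab_frame("scene");cv2.imwrite("pics/sc1.png",cv2.resize(f["frame"][155:315,240:400,::-1],None,fx=3.75,fy=3.75,interpolation=cv2.INTER_CUBIC))
print(red(f)[1],env.state()["ee_pos"],env.state()["force"])
```

```text
[([305, 213, 10, 18, 147], [309.9, 222.1])] [532.6171092  -95.51275429 104.17934273] [-0.21634197 -0.45941213  0.05372436]
```

View pics/sc1.png

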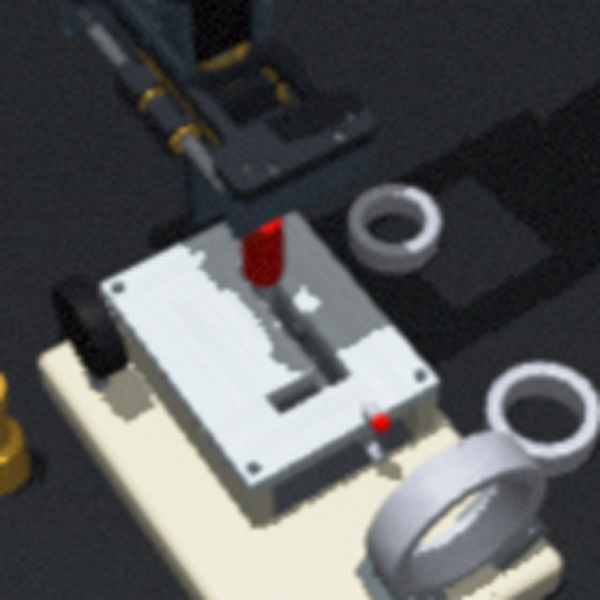

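The fingers stand behind the knob as intended, with about a 19 mm gap. I'll push along +y in 3 mm rows.

>>> arm_command(series=[0.0021,0.0072,0,0,0,0,0.0021,0.0072,0,0,0,0,0.0021,0.0072,0,0,0,0,0.0021,0.0072,0,0,0,0,0.0021,0.0072,0,0,0,0,0.0021,0.0072,0,0,0,0,0.0021,0.0072,0,0,0,0,0.0021,0.0072,0,0,0,0,0.0021,0.0072,0,0,0,0,0.0021,0.0072,0,0,0,0,0.0021,0.0072,0,0,0,0,0.0021,0.0072,0,0,0,0,0,0,0,0,0,0,0,0,0,0,0,0])

```text
time_s: 4.27
ee_pos: [541.8, -60.9, 102.5]
ee_rot: [180.0, -0.0, 163.7]
force: [0.7, 0.3, -0.2]
gripper_width: 0.3
```

```bash
cat >> h.py <<'E'
def look(n):
    f=grab_frame("scene");cv2.imwrite("pics/"+n+".png",cv2.resize(f["frame"][155:315,240:400,::-1],None,fx=3.75,fy=3.75,interpolation=cv2.INTER_CUBIC))
    t=grab_frame("top");cv2.imwrite("pics/"+n+"t.png",cv2.resize(t["frame"][180:280,240:370,::-1],None,fx=6,fy=6,interpolation=cv2.INTER_CUBIC))
    s=env.state();print(red(f)[1],red(t)[1],s["ee_pos"].round(1),s["force"].round(2))
    return f,t
E
python3 - <<'E'
from h import *
look("p1")
E
```

```text
[([308, 220, 11, 16, 55], [311.5, 229.8])] [] [541.8 -61.  102.6] [ 0.99 -0.4   0.56]
```

View pics/p1.png

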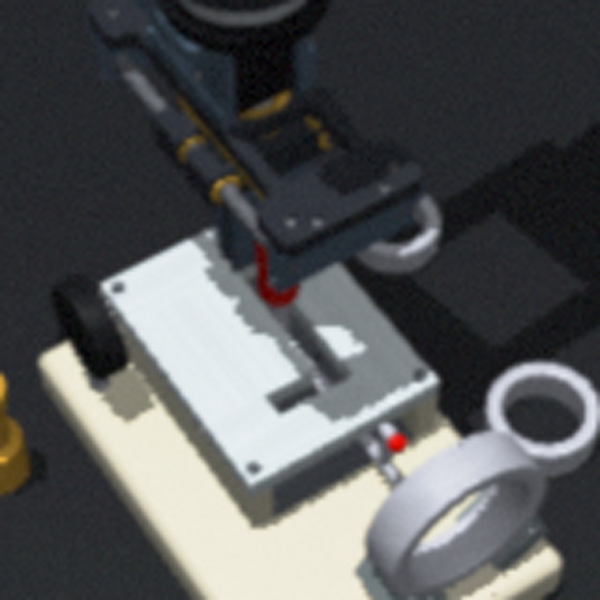

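View pics/p1t.png

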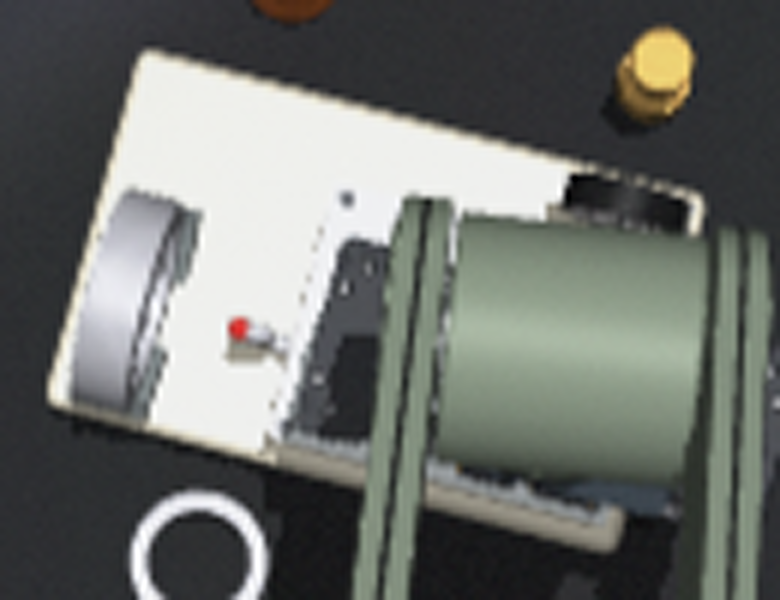

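Contact is made: the feeler tip moved from top zoom (272,338) to (238,328), and the knob is pushed upright. I'll quantify this using the red feeler tip.

```bash
cat >> h.py <<'E'
def blob(img,x0,y0,x1,y1,sc,ox,oy):
    h=cv2.cvtColor(img,cv2.COLOR_BGR2HSV)[y0:y1,x0:x1]
    m=(((h[...,0]<8)|(h[...,0]>172))&(h[...,1]>120)&(h[...,2]>90)).astype(np.uint8)
    M=cv2.moments(m,True)
    return ((M['m10']/M['m00']+x0+.5)/sc-.5+ox,(M['m01']/M['m00']+y0+.5)/sc-.5+oy),M['m00']
E
python3 - <<'E'
from h import *
f={n:grab_frame(n) for n in("top","scene")}
t0=blob(cv2.imread("pics/topz.png"),240,310,300,360,6,240,180)
t1=blob(cv2.imread("pics/p1t.png"),210,300,270,350,6,240,180)
s0=blob(cv2.imread("pics/sc1.png"),360,405,400,445,3.75,240,155)
s1=blob(cv2.imread("pics/p1.png"),380,425,420,465,3.75,240,155)
for t,s in((t0,s0),(t1,s1)):
    print(t,s,tri(f["top"],t[0],f["scene"],s[0]))
E
```

```text
((284.94575757575757, 235.8439393939394), 275.0) ((341.171473354232, 267.4801462904911), 319.0) (array([575.48558421,  48.69898208,  79.6354448 ]), np.float64(0.35008792050551474))
((279.263431013431, 234.37332112332112), 273.0) ((345.5450331125828, 272.5935982339956), 302.0) (array([579.55312506,  62.42889126,  81.05665189]), np.float64(0.10665166512997075))
```

>>> arm_command(series=[0.0021,0.0072,0,0,0,0,0.0021,0.0072,0,0,0,0,0.0021,0.0072,0,0,0,0,0.0021,0.0072,0,0,0,0,0.0021,0.0072,0,0,0,0,0.0021,0.0072,0,0,0,0,0.0021,0.0072,0,0,0,0,0.0021,0.0072,0,0,0,0,0.0021,0.0072,0,0,0,0,0.0021,0.0072,0,0,0,0,0.0021,0.0072,0,0,0,0,0.0021,0.0072,0,0,0,0,0.0021,0.0072,0,0,0,0,0.0021,0.0072,0,0,0,0,0,0,0,0,0,0,0,0,0,0,0,0])

```text
time_s: 5.8
ee_pos: [553.7, -20.5, 102.6]
ee_rot: [180.0, 0.0, 163.7]
force: [0.5, -0.6, 0.1]
gripper_width: 0.6
```

Run:
```python
from h import *
look("p2")
```

```text
[([321, 236, 9, 16, 62], [323.2, 244.4])] [] [553.5 -20.6 102.6] [-0.18 -0.08 -0.2 ]
```

View pics/p2.png

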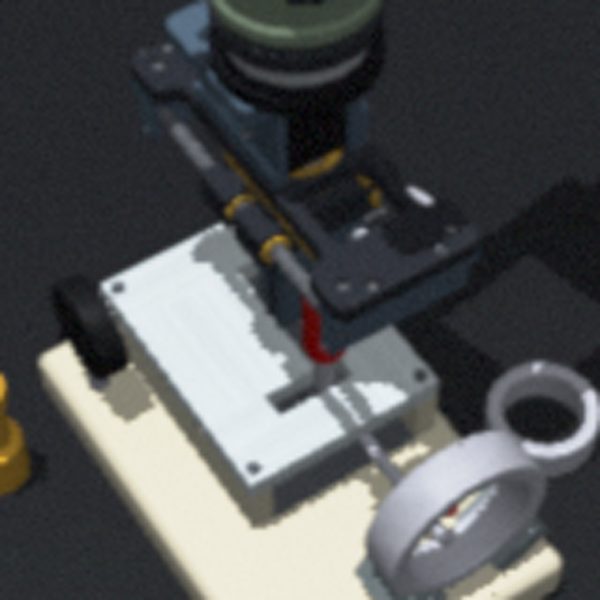

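View pics/p2t.png

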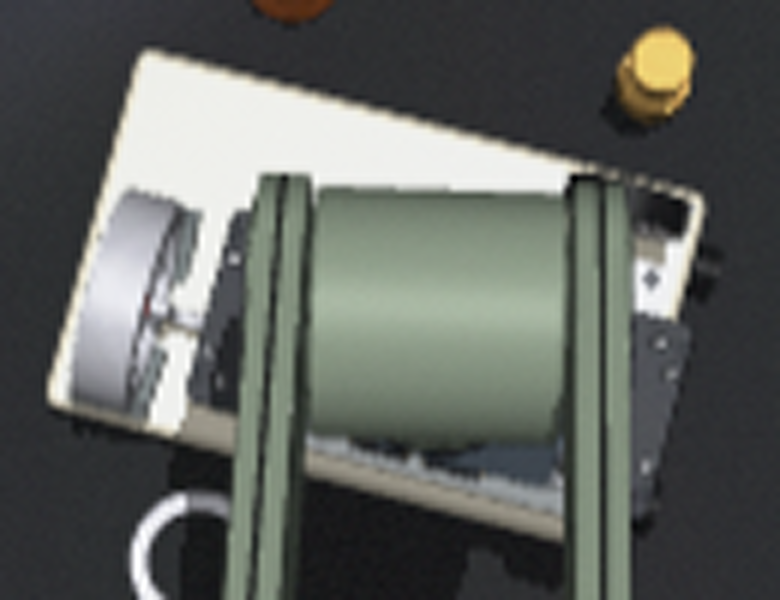

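The knob is near the corner and the feeler is in the ring. I'll creep on, watching the force.

>>> arm_command(series=[0.0007,0.0024,0,0,0,0,0.0007,0.0024,0,0,0,0,0.0007,0.0024,0,0,0,0,0.0007,0.0024,0,0,0,0,0.0007,0.0024,0,0,0,0,0,0,0,0,0,0,0,0,0,0,0,0])

```text
time_s: 6.48
ee_pos: [554.9, -16.1, 102.6]
ee_rot: [180.0, -0.0, 163.7]
force: [-0.6, -1.7, 0.1]
gripper_width: 0.4
```

>>> arm_command(series=[0.0007,0.0024,0,0,0,0,0,0,0,0,0,0,0,0,0,0,0,0])

```text
time_s: 6.73
ee_pos: [555.1, -15.1, 102.5]
ee_rot: [180.0, -0.0, 163.7]
force: [-0.2, -1.9, 1.2]
gripper_width: 0.4
```

Run:
```python
from h import *
look("p3")
```

```text
[([322, 238, 9, 16, 65], [324.9, 246.1])] [] [555.2 -15.1 102.6] [-0.76 -2.19  1.25]
```

View pics/p3.png

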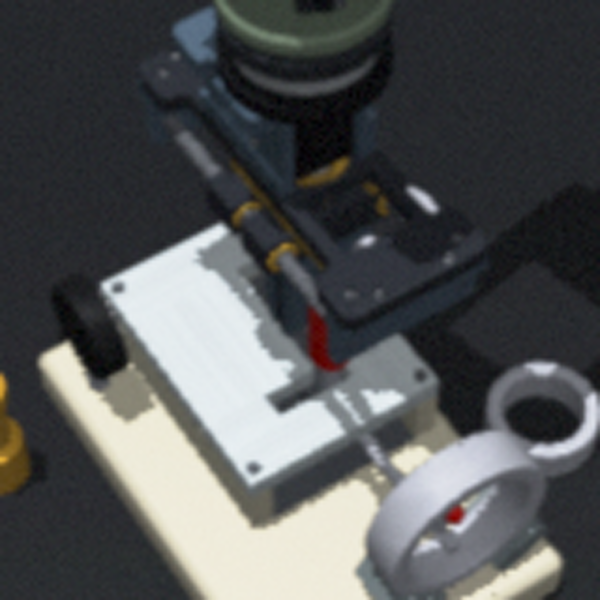

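>>> arm_command(series=[0.0007,0.0024,0,0,0,0,0,0,0,0,0,0,0,0,0,0,0,0])

```text
time_s: 7.08
ee_pos: [555.5, -14.2, 102.6]
ee_rot: [180.0, -0.0, 163.7]
force: [-0.4, -2.3, 0.9]
gripper_width: 0.5
```

>>> arm_command(series=[0.0007,0.0024,0,0,0,0,0,0,0,0,0,0,0,0,0,0,0,0])

```text
time_s: 7.33
ee_pos: [555.7, -13.2, 102.6]
ee_rot: [180.0, -0.0, 163.7]
force: [-0.3, -1.5, -0.6]
gripper_width: 0.1
```

>>> arm_command(series=[0.0007,0.0024,0,0,0,0,0,0,0,0,0,0,0,0,0,0,0,0])

```text
time_s: 7.58
ee_pos: [556.1, -12.2, 102.6]
ee_rot: [180.0, 0.0, 163.7]
force: [-0.4, -0.8, 0.8]
gripper_width: 0.6
```

>>> arm_command(series=[0.0007,0.0024,0,0,0,0,0,0,0,0,0,0,0,0,0,0,0,0])

```text
time_s: 7.83
ee_pos: [556.3, -11.3, 102.6]
ee_rot: [180.0, 0.0, 163.7]
force: [0.2, -0.9, 0.9]
gripper_width: 0.6
```

>>> arm_command(series=[0.0007,0.0024,0,0,0,0,0,0,0,0,0,0,0,0,0,0,0,0])

```text
time_s: 8.08
ee_pos: [556.6, -10.3, 102.5]
ee_rot: [180.0, -0.0, 163.7]
force: [-1.2, -2.4, 0.7]
gripper_width: 0.7
```

>>> arm_command(series=[0.0007,0.0024,0,0,0,0,0,0,0,0,0,0,0,0,0,0,0,0])

```text
time_s: 8.33
ee_pos: [556.7, -9.8, 102.6]
ee_rot: [-180.0, -0.0, 163.7]
force: [-1.0, -4.4, 0.1]
gripper_width: 0.4
```

Run:
```python
from h import *
look("p4")
```

```text
[([324, 239, 7, 17, 68], [326.1, 247.6])] [] [556.7  -9.8 102.6] [-1.43 -4.86  0.31]
```

View pics/p4.png

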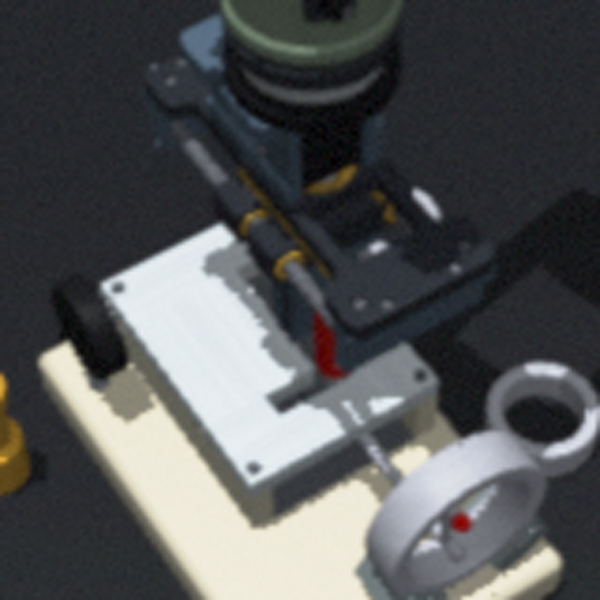

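The force rose to about 5 N and motion stalled, so the pin is at the long leg's end wall and the feeler is inside the ring. I'll back off and go round to the knob's -x side.

>>> arm_command(series=[-0.0035,-0.012,0,0,0,0,-0.0035,-0.012,0,0,0,0,-0.0035,-0.012,0,0,0,0,-0.0035,-0.012,0,0,0,0,-0.0035,-0.012,0,0,0,0,-0.012,0.0035,0,0,0,0,-0.012,0.0035,0,0,0,0,-0.012,0.0035,0,0,0,0,-0.012,0.0035,0,0,0,0,-0.012,0.0035,0,0,0,0,-0.012,0.0035,0,0,0,0,-0.012,0.0035,0,0,0,0,-0.012,0.0035,0,0,0,0,-0.012,0.0035,0,0,0,0,0,0,0,0,0,0,0,0,0,0,0,0])

```text
time_s: 9.77
ee_pos: [506.5, -20.7, 102.7]
ee_rot: [180.0, 0.0, 163.7]
force: [0.9, -0.2, -0.3]
gripper_width: 0.6
```

>>> arm_command(series=[0.0033,0.0113,0,0,0,0,0.0033,0.0113,0,0,0,0,0.0033,0.0113,0,0,0,0,0.0033,0.0113,0,0,0,0,0.0033,0.0113,0,0,0,0,0.0033,0.0113,0,0,0,0,0.0033,0.0113,0,0,0,0,0.0033,0.0113,0,0,0,0,0.0033,0.0113,0,0,0,0,0.0033,0.0113,0,0,0,0,0,0,0,0,0,0,0,0,0,0,0,0])

```text
time_s: 10.77
ee_pos: [519.9, 24.6, 102.5]
ee_rot: [-180.0, -0.0, 163.7]
force: [-0.7, 0.0, -0.2]
gripper_width: 0.0
```

Run:
```python
from h import *
look("p5")
```

```text
[([324, 233, 12, 23, 214], [329.3, 243.5])] [] [519.7  24.3 102.6] [ 0.13 -0.43 -0.53]
```

View pics/p5.png

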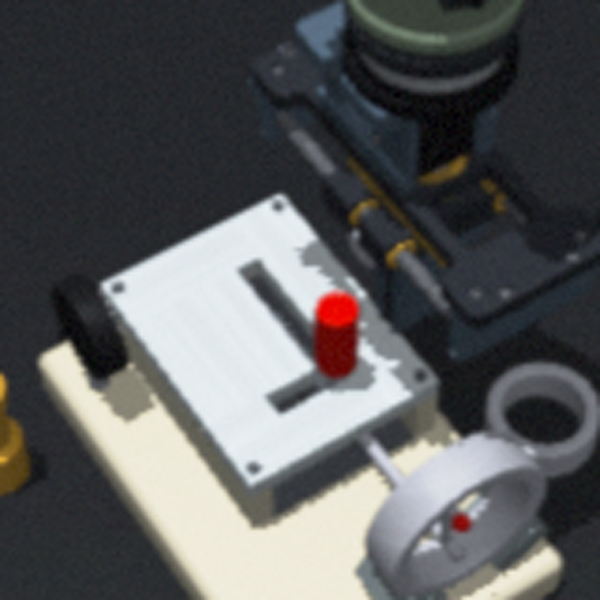

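View pics/p5t.png

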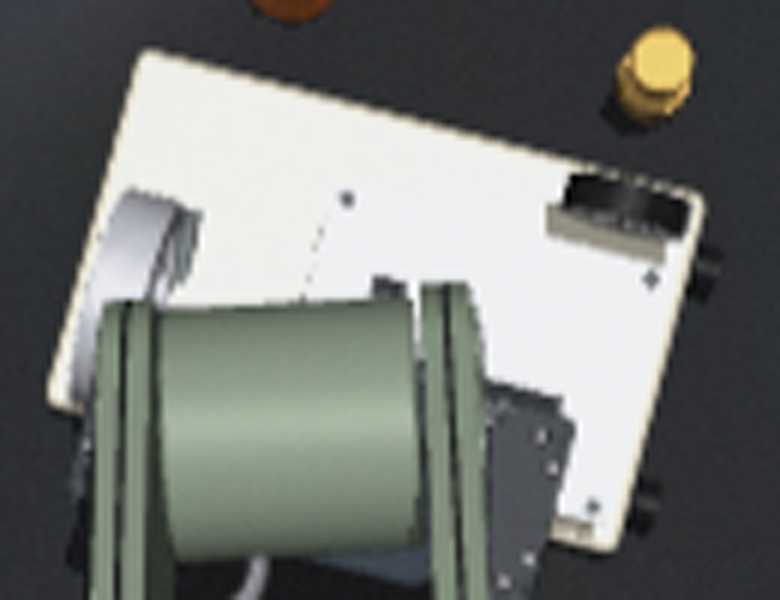

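The knob now stands clear at the corner (scene zoom 338,311 for its top), and the fingers are on its -x side. I'll check the alignment.

Run:
```python
from h import *
g=grab_frame("scene")
p=plane(g,240+(338+.5)/3.75-.5,155+(311+.5)/3.75-.5,128)+[.9,.5,0]
th=np.radians(-16.3);ex=np.array([np.cos(th),np.sin(th)]);ey=np.array([-ex[1],ex[0]])
e=env.state()["ee_pos"];d=p[:2]-e[:2];print(p,"rel x,y",d@ex,d@ey)
```

```text
[565.45510761  12.96319415 128.        ] rel x,y 47.03780651820706 2.028861542920659
```

>>> arm_command(series=[0.0079,0.0003,0,0,0,0,0.0079,0.0003,0,0,0,0,0.0072,-0.0021,0,0,0,0,0.0072,-0.0021,0,0,0,0,0.0072,-0.0021,0,0,0,0,0.0072,-0.0021,0,0,0,0,0.0072,-0.0021,0,0,0,0,0.0072,-0.0021,0,0,0,0,0,0,0,0,0,0,0,0,0,0,0,0])

```text
time_s: 11.75
ee_pos: [543.6, 19.5, 102.5]
ee_rot: [180.0, 0.0, 163.7]
force: [-0.8, 0.7, 0.0]
gripper_width: 0.4
```

Run:
```python
from h import *
look("p6")
```

```text
[([321, 235, 12, 22, 227], [326.6, 245.0])] [] [543.6  19.5 102.5] [ 0.69 -0.94 -0.18]
```

View pics/p6.png

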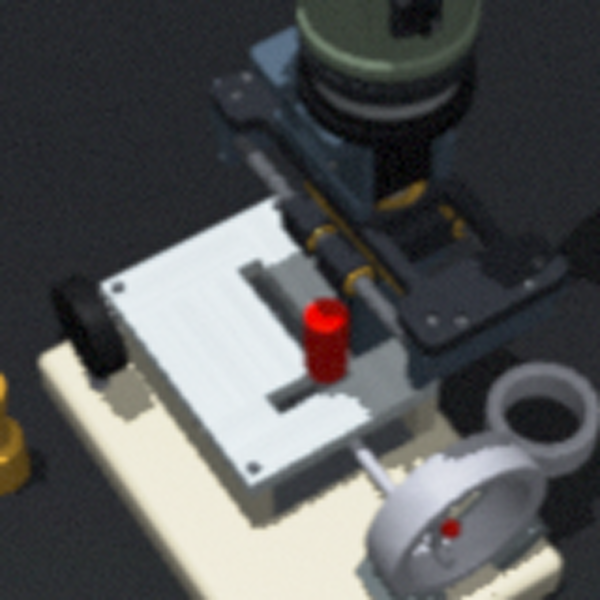

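The knob has rounded the corner into the short leg: its top went from (338,311) to (326,316), and the feeler moved with it. I'll push on another 21 mm.

>>> arm_command(series=[0.0072,-0.0021,0,0,0,0,0.0072,-0.0021,0,0,0,0,0.0072,-0.0021,0,0,0,0,0.0072,-0.0021,0,0,0,0,0.0072,-0.0021,0,0,0,0,0.0072,-0.0021,0,0,0,0,0.0072,-0.0021,0,0,0,0,0,0,0,0,0,0,0,0,0,0,0,0])

```text
time_s: 12.6
ee_pos: [564.3, 13.5, 102.6]
ee_rot: [180.0, 0.1, 163.7]
force: [-0.0, -0.3, -1.7]
gripper_width: 0.2
```

Run:
```python
from h import *
look("p7")
```

```text
[([311, 240, 12, 23, 229], [316.9, 250.3])] [] [564.2  13.6 102.7] [-0.43  0.24 -0.39]
```

View pics/p7.png

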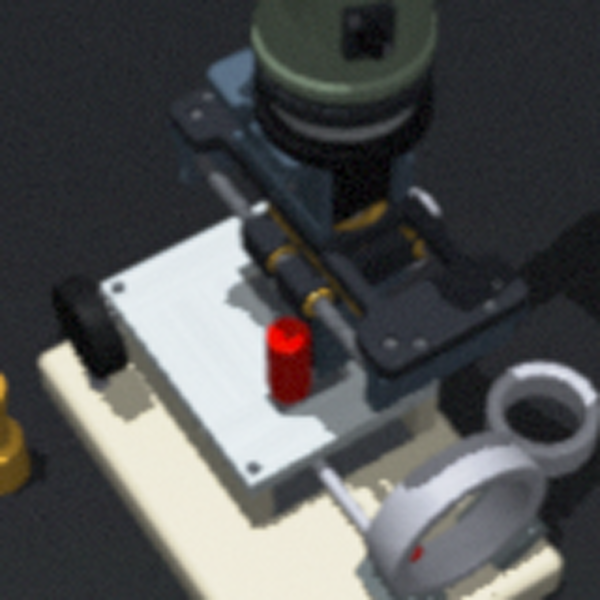

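>>> arm_command(series=[0.0024,-0.0007,0,0,0,0,0.0024,-0.0007,0,0,0,0,0,0,0,0,0,0,0,0,0,0,0,0])

```text
time_s: 13.03
ee_pos: [565.5, 13.2, 102.6]
ee_rot: [180.0, -0.0, 163.7]
force: [-1.2, 0.3, -0.3]
gripper_width: 0.5
```

>>> arm_command(series=[0.0024,-0.0007,0,0,0,0,0,0,0,0,0,0,0,0,0,0,0,0])

```text
time_s: 13.28
ee_pos: [566.6, 12.9, 102.6]
ee_rot: [180.0, 0.0, 163.7]
force: [-2.2, 1.7, 1.6]
gripper_width: 0.2
```

>>> arm_command(series=[0.0024,-0.0007,0,0,0,0,0,0,0,0,0,0,0,0,0,0,0,0])

```text
time_s: 13.53
ee_pos: [567.6, 12.6, 102.6]
ee_rot: [180.0, 0.0, 163.7]
force: [-2.1, 0.7, 1.6]
gripper_width: 0.5
```

>>> arm_command(series=[0.0024,-0.0007,0,0,0,0,0,0,0,0,0,0,0,0,0,0,0,0])

```text
time_s: 13.78
ee_pos: [568.4, 12.3, 102.6]
ee_rot: [180.0, -0.0, 163.7]
force: [-2.4, 1.2, 1.0]
gripper_width: 0.5
```

>>> arm_command(series=[0.0024,-0.0007,0,0,0,0,0,0,0,0,0,0,0,0,0,0,0,0])

```text
time_s: 14.03
ee_pos: [568.7, 12.2, 102.6]
ee_rot: [-180.0, -0.1, 163.7]
force: [-5.5, 1.9, 2.8]
gripper_width: 0.7
```

>>> arm_command(series=[0.0024,-0.0007,0,0,0,0,0,0,0,0,0,0,0,0,0,0,0,0])

```text
time_s: 14.28
ee_pos: [568.9, 12.1, 102.5]
ee_rot: [-180.0, -0.2, 163.7]
force: [-6.8, 3.2, 5.2]
gripper_width: 0.8
```

The motion has stalled and the force rose to about 7.5 N, so this is the hard stop. I'll back straight off in -x, then raise and look.

>>> arm_command(series=[-0.0024,0.0007,0,0,0,0,-0.0024,0.0007,0,0,0,0,-0.0072,0.0021,0,0,0,0,-0.012,0.0035,0,0,0,0,-0.012,0.0035,0,0,0,0,-0.012,0.0035,0,0,0,0,-0.012,0.0035,0,0,0,0,-0.012,0.0035,0,0,0,0,-0.012,0.0035,0,0,0,0,-0.012,0.0035,0,0,0,0,0,0,0,0,0,0,0,0,0.05,0,0,0,0,0,0.05,0,0,0,0,0,0.05,0,0,0,0,0,0.05,0,0,0,0,0,0.05,0,0,0,-0.05,0.05,0,0,0,0,-0.05,0.05,0,0,0,0,-0.05,0.05,0,0,0,0,-0.05,0.05,0,0,0,0])

```text
time_s: 15.95
ee_pos: [451.2, 103.5, 202.7]
ee_rot: [180.0, 0.0, 163.6]
force: [-0.8, 0.4, -0.8]
gripper_width: 0.3
```

Run:
```python
from h import *
f,t=look("p8")
save(f,"scene9");save(t,"top9")
```

```text
[([309, 240, 12, 24, 222], [314.9, 251.4])] [([300, 222, 8, 9, 58], [303.2, 226.1])] [449.3 104.7 202.7] [ 0.96 -0.9   0.56]
```

View pics/p8.png

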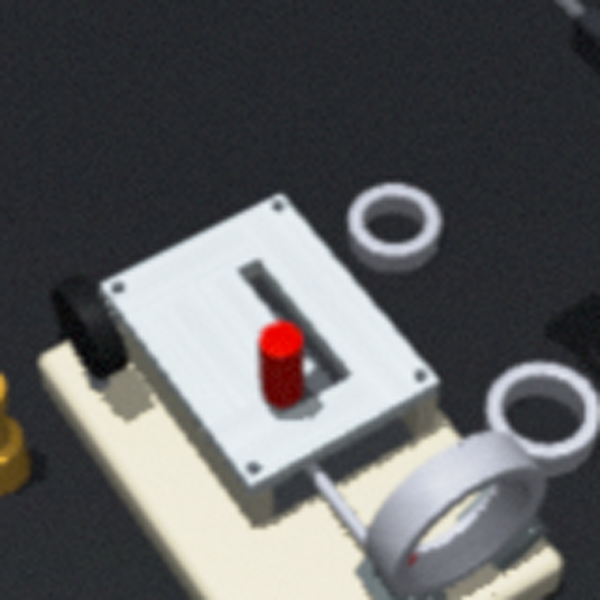

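View pics/top9.png

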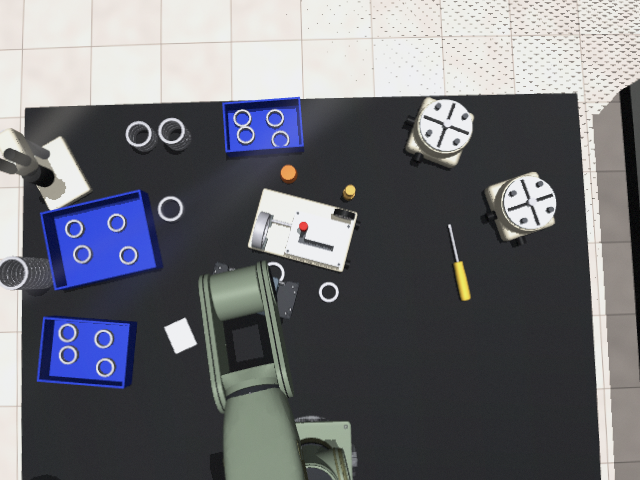

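Run:
```python
from h import *
f,t=grab_frame("scene"),grab_frame("top")
a=plane(t,303.2,226.1,128);a0=plane(t,326.6,245.8,128)
b=plane(f,240+(281+.5)/3.75-.5,155+(340+.5)/3.75-.5,128);b1=plane(f,240+(338.5)/3.75-.5,155+(311.5)/3.75-.5,128)
b0=plane(f,240+(262.5)/3.75-.5,195+(65.5)/3.75-.5,128)
th=np.radians(-16.3);ex=np.array([np.cos(th),np.sin(th)]);ey=np.array([-ex[1],ex[0]])
for n,p,q in(("top start->end",a,a0),("scene start->end",b,b0),("scene corner->end",b,b1)):
    d=(p-q)[:2];print(n,d@ex,d@ey)
print(tri(t,(303.2,226.1),f,(240+281.5/3.75-.5,155+340.5/3.75-.5)))
```

```text
top start->end 31.495794410701954 66.15626040062992
scene start->end 33.25754514394882 68.85830243450982
scene corner->end 31.678989478681466 -0.6998239363040245
(array([594.06122327,   1.99671273, 126.46055092]), np.float64(0.38831334308405363))
```

Both views put the cross travel at about 32 mm, and the knob is down with its top at about 127 mm. I'm handing it in.

Run:
```python
from h import *
print(env.state()["qvel"].round(2)); print(env.job_done()); print(env.state()["time_s"])
```

```text
[-1.37  0.99 -1.25 -0.21 -0.1  -0.02]
the job is handed in; nothing more can be done
None
the job is handed in; nothing more can be done
```

The red knob is fully home at the end of the short leg and the feeler is inside the bearing ring. I handed the job in at about 16 s, with the robot clear of everything. No verdict came back.

**What I did:** With the jaws shut, I pushed the knob along the long leg to its end wall, where the force reached about 5 N. I then backed off, came round to the other side and pushed it along the short leg. It stalled at the end stop at about 7.5 N. The fingers only pushed; they never squeezed or lifted the knob.

**Last checks:**
- **Short leg:** the images give a travel of 31.5 to 33 mm from start to end, depending on the camera, against a 32 mm stop.
- **Knob height:** its top measured about 127 mm with nominal 128 mm, so it is down.
- **Loose objects:** in the last top picture the plug, loupe, screwdriver and rings look unmoved. One front ring is partly hidden by the arm there but is clear in the scene view.

**Disagreements:**
- **Long-leg travel:** the two cameras differ, at 66 mm from the top view and 69 mm from the scene view. My early estimate of the knob's starting point was also about 2 mm off. I therefore went by the wall contact rather than these figures.
- **At hand-in:** the joints were still settling at about 1 degree/s in free air.

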